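Roll a media reactor nipple-up and lay it in the bleeding rack

ROBOT

A 6-joint arm with a two-finger parallel gripper is mounted at the origin on the work surface. World frame = base frame: x ahead of the robot, y to its left, z up, the work surface at z = 0. Lengths are in mm, angles in degrees, forces in N, time in s.
With the tool pointing down it reaches from about 350 to 850 mm from the base axis. Payload 8.1 kg.
Tool frame: the origin (TCP) lies midway between the tips of the shut fingers; the grasp point (between the pads) lies 19 mm behind it (r.pinch_z is the distance from the TCP to the grasp point, in mm); z points along the fingers, y is the line along which they close (so a half turn about z gives the same grasp; the last joint's range is limited). The gripper opens to 85 mm and grips with 20 to 120 N. Pads are 22 mm wide; open, the fingers measure 114 mm over their backs; the gripper's body (76 mm by 85 mm) begins 54 mm behind the grasp point. The pads swing forward as they close: fully open they stand 13 mm farther back than shut.
Start: joints at [-80.352, 7.471, 85.268, -0, 87.261, -4.893], TCP at [150.671, -580.778, 231.292] pointing down, gripper open.
Joint ranges: [-169.43, 169.43], [-51.17, 129.36], [1.28, 143.12], [-76.62, 256.62], [0, 156.53], [-152.29, 152.29]. Speed limits (degrees/s): [136.94, 136.94, 159.86, 180, 180, 180].

INTERFACE

Orientations are given as [roll, pitch, yaw] about the fixed x, y, z axes, in that order (R = Rz(yaw) Ry(pitch) Rx(roll)).
In Python, from bench import r gives the robot as it stands.
- The arm moves only by the shell command python3 -m jog 'ROWS' [OPENING] [FORCE]. ROWS is JSON, one flat list of numbers, 6 for each row, row after row: the shift along the tool's x, y, z in m, then the turn, a rotation vector about the tool's x, y, z in rad. A call has 1 to 8 rows; each row is the pose to reach, as a shift and turn from the pose commanded when the call began, along the tool's axes at that moment; what a row does not reach only later rows make up. A row lasts 1/8 s, in which the tool goes at most 62.5 mm and 10.7 degrees, less where a joint would pass 70% of its speed; a pose out of reach is approached as far as the arm can. A call with a gripper value outside its range is refused whole. OPENING is the opening, from -1 (shut) to 1 (fully open), set as the call begins (- or left out, the last holds). The fingers move at their own pace and stop on an object; FORCE is the grip in N (left out, the last holds). Time passes only in rows, so rows that repeat a pose let the fingers close. It gives the time, the measured TCP pose, the force, the opening and the grip force at its end, in the units of the state.
- r.sense(): the state, without advancing time (a new reading comes with each control period).
- r.snapshot(name): name is "side" or "top"; returns a dict with "pixels" (384x512x3 uint8, red, green, blue), "range_z" (384x512 float32, mm along the optical axis (not along the pixel's ray), 0 where there is no reading), "K" (3x3 intrinsics, pixels), "k1" (the pictures are not rectified: a ray, as slopes to the right and down, at radius r is drawn at 1 + k1 r^2 times it, then the intrinsics apply), "rvec" (rotation vector, rad) and "tvec" (3), from world to camera coordinates, as OpenCV has them. Camera axes: x right, y down, z forward; pixel columns grow to the right and rows downward; lengths in mm; the calibration is good to about 2 mm. A picture is of the moment at which its call begins.
- r.hand_in(): hands the job in; it is judged then, once.
Trained networks look in a picture, given as the dict that the camera call returned (one of the last four; its "shot" number tells which), for a name from the list of things; names that differ only in an ending like _2 or _b are one class to them, and where a whole thing is asked for, a point or a joint stands for the part that bears it (a point fixed in the world has none). Each returns a list of dicts, best first, with "score" (0 to 1); they miss things now and then, are a little off and sometimes report something else, mostly with a low value. They report only what shows in the picture. A call takes as long as a camera call. They do not tell look-alikes from the thing itself.
- r.look_for(picture, target): "bbox" ([left, top, right, bottom] in pixels, round what is visible of it).
- r.outline_of(picture, target): "region" (384x512 bool, what is visible of it) and "bbox" ([left, top, right, bottom] in pixels, round what is visible of it).
The state is a dict: "time": time; "joint_pos": joint angles; "qd": joint speeds; "joint_efforts": joint torques, N m; "tool_pos": TCP position; "tcp_rot": TCP orientation; "ft_force": force on the tool from outside, world axes, zero at the start; "wrist_torque": the same for the moment, N m; "finger_gap": finger opening in mm; "grip_force": force on a finger pad.
Only numpy, scipy, OpenCV 4.12 (cv2) and the standard library are available. Lean on these libraries where they do the work, as an engineer would, in place of code of your own. Each camera call takes 0.05 s, during which the arm holds its last target. There are 200 camera calls.

TASK

Roll the media reactor along the counter until its hose nipple points straight up; do not lift it off the counter before that. Then pick it up and lay it gently in the sloping rack, both collars seated in the saddles, the nipple at the high end and still uppermost, and let go. Leave the jar, the pipe tee and the refractometer where they are.

Things in the scene. Friction and masses are not known exactly. Their poses are not given: they have to be found in the camera images.
- reactor: media reactor, loose, lying with its axis roughly along x: white tube 50 mm in diameter, bare for 120 mm between two black screw collars 72 mm in diameter, 26 mm wide, on which it rolls (172 mm long over all, about 0.35 kg). Origin: the middle of the axis, 36 mm above the counter when it lies there. Its x runs along the axis towards the nipple's end, its z from the axis through the nipple
- nipple (a point): middle of the open end of the reactor's grey hose nipple, 20 mm in diameter, which sticks out of the side of the tube to 34 mm from the axis (less than the collars), 36 mm from the reactor's middle. A grey seam 4 mm wide runs along the tube opposite the nipple, and a pale line on each end face runs from the axis to the rim on the nipple's side
- rack: fixed grey rack sloping 24 degrees up away from the robot, left or right on the counter, with two V saddles, 146 mm apart, open between. Its frame is that of the seated reactor: origin at the middle of the seated axis, 100 mm above the counter; x up the slope along the axis, z square to the slope, upward. 92 mm wide (y); from above it reaches 88 mm from its origin towards the robot and 112 mm away
- saddle_low (a point): bottom of the low saddle's V on the rack, 73 mm down the slope from the rack's origin and 51 mm below the seated axis. Each saddle is 18 mm wide along the slope and opens to 76 mm across, its tips 18 mm below the axis; the bed between lies 52 mm below the axis. A foot plate across the low end stands 4 mm clear of the seated reactor and reaches up to 7 mm below the axis
- pump: fixed black water pump, 180 mm long (x, from 65 mm on the robot's side to 125 mm beyond), 85 mm wide (y), 86 mm high, with an outlet stub to 120 mm high at x = 80 mm; on the other side from the rack. Origin: on the counter under its block
- jar: bystander: small loose jar with a lid, 48 mm in diameter, 62 mm high. Origin: centre of its underside
- tee: bystander: loose white pipe tee lying flat, 74 mm long along its x, 34 mm thick, its branch 45 mm long along its y. Origin: on the counter under the joint
- refractometer: bystander: loose dark refractometer lying along its x, 180 mm long, 38 mm thick. Origin: on the counter under its middle
Mind the look-alikes: they are no part of the job. What is shaped like the reactor but green or red is not meant.

How it is judged:
By the outcome, as a careful person would: the job done as asked, in the order asked, and still so for the second after the job is handed in, with the robot touching nothing.
It also fails if it takes over 48 s, if anything falls off the work surface, if the arm or the gripper's body presses on something with over 40 N, if the wrist force passes 120 N, or if a joint passes its speed limit or range.

## Working session

There is one attempt and no reset: what is moved stays moved. The work goes in short steps, Python scripts to look and compute and a shell command to move; the robot and the scene stay as the last step left them, time stands still between calls to the robot, and variables do not carry over. Pictures are saved under pics/ and viewed, at most 10 in all, crops included, and the job is handed in when it is done.

```bash
ls; mkdir -p pics; cat > h.py <<'E'
import numpy as np, cv2
from scipy.spatial.transform import Rotation as Ro
from bench import r
def cloud(p):
    K=np.array(p["K"]);h,w=p["range_z"].shape
    v,u=np.mgrid[:h,:w].astype(float)
    xd=(u-K[0,2])/K[0,0];yd=(v-K[1,2])/K[1,1]
    x,y=xd.copy(),yd.copy()
    for _ in range(15):
        f=1+p["k1"]*(x*x+y*y);x,y=xd/f,yd/f
    z=p["range_z"].astype(float)
    c=np.stack([x*z,y*z,z],-1)
    R=cv2.Rodrigues(np.array(p["rvec"],float))[0]
    W=(c-np.array(p["tvec"],float).ravel())@R
    W[z==0]=np.nan
    return W
def save(p,n,box=None,s=1):
    im=p["pixels"][:,:,::-1]
    if box: im=im[box[1]:box[3],box[0]:box[2]]
    cv2.imwrite("pics/"+n,cv2.resize(im,None,fx=s,fy=s,interpolation=cv2.INTER_CUBIC))
E
python3 - <<'E'
from h import *
np.set_printoptions(precision=1,suppress=True)
P={n:r.snapshot(n) for n in("top","side")}
ims=[]
for n,p in P.items():
    W=cloud(p); save(p,n+"0.png",s=1.5)
    R=cv2.Rodrigues(np.array(p["rvec"],float))[0];print(n,"cam",-R.T@np.array(p["tvec"],float).ravel(), "axes",R)
    for t in("reactor","nipple","rack","pump","jar","tee","refractometer"):
        for d in r.outline_of(p,t)[:3]:
            q=W[d["region"]];q=q[~np.isnan(q[:,0])]
            if len(q): print(n,t,round(d["score"],2),d["bbox"],len(q),np.median(q,0),np.percentile(q,2,0),np.percentile(q,98,0))
print(r.sense())
E
```

```text
pics
top cam [ 395.8   14.7 1214.8] axes [[-0.  -1.   0. ]
 [-1.   0.  -0.1]
 [ 0.1 -0.  -1. ]]
top reactor 0.94 [98.5, 273.1, 162.4, 301.3] 1247 [285.5 362.8  58.3] [253.7 278.9  22.6] [314.5 445.7  72.2]
top reactor 0.89 [245.0, 167.7, 269.1, 227.4] 1222 [541.9  -7.3  59.6] [457.2 -37.6  27.4] [625.6  23.5  74.3]
top reactor 0.82 [271.2, 234.2, 337.9, 276.5] 1303 [ 375.  -139.6   58.8] [ 323.3 -221.7   -0. ] [429.1 -57.7  73.4]
top nipple 0.85 [98.8, 275.3, 163.0, 303.3] 1343 [284.2 363.   57.7] [249.5 278.9   1.3] [315.9 447.3  72.1]
top nipple 0.81 [185.5, 239.4, 229.9, 305.3] 1248 [328.9 134.3  58.8] [250.  83.  35.] [413.2 186.4  73.1]
top nipple 0.72 [245.4, 164.6, 274.5, 225.8] 1297 [541.7  -7.5  59.2] [457.2 -39.5   2.9] [626.4  26.5  74. ]
top rack 0.56 [359.3, 169.7, 401.7, 237.6] 2201 [ 527.7 -356.2   50.5] [ 428.4 -403.5    4.1] [ 607.7 -317.   110.8]
top pump 0.85 [111.8, 161.3, 148.0, 230.4] 1907 [528.5 356.5  83.5] [454.8 313.1  22.6] [628.8 402.9 118.5]
top jar 0.73 [313.4, 152.2, 335.4, 166.2] 256 [ 649.5 -199.5   60. ] [ 632.3 -224.7    0.5] [ 671.1 -180.9   66.1]

[... 1485 characters left out ...]
654.7 201.4  31.6] [624.  159.6   1.5] [698.6 217.4  37.1]
side tee 0.42 [228.9, 176.8, 294.2, 221.3] 1380 [539.3  13.3  58.1] [456.7 -31.3  13.5] [625.5  32.4  74.8]
side refractometer 0.81 [163.3, 147.8, 200.1, 188.4] 530 [817.8 -10.4  32.2] [ 801.5 -115.5    7.1] [841.   57.8  41.2]
{'time': 0.8, 'joint_pos': array([-80.3,   7.5,  85.3,  -0. ,  87.3,  -4.9]), 'qd': array([ 0. , -0.1,  0.1,  0.1,  0.1, -0. ]), 'joint_efforts': array([ -0. , -56.9, -50.1,  -0. ,   0. ,  -0. ]), 'tool_pos': array([ 150.7, -580.8,  231.4]), 'tcp_rot': array([180. ,   0. ,  14.5]), 'ft_force': array([-1.1, -1. ,  0.8]), 'wrist_torque': array([ 0., -0., -0.]), 'grip_force': 0.0, 'finger_gap': 85.32896114806704}
```

View pics/top0.png

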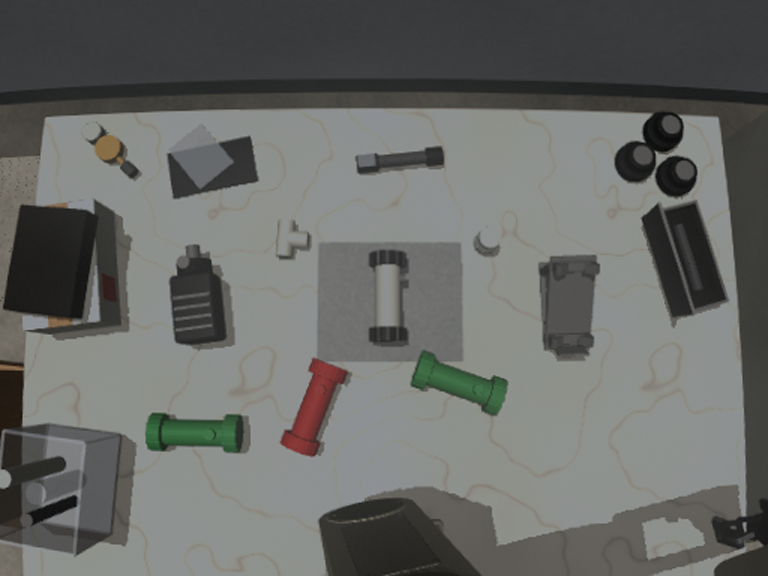

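View pics/side0.png

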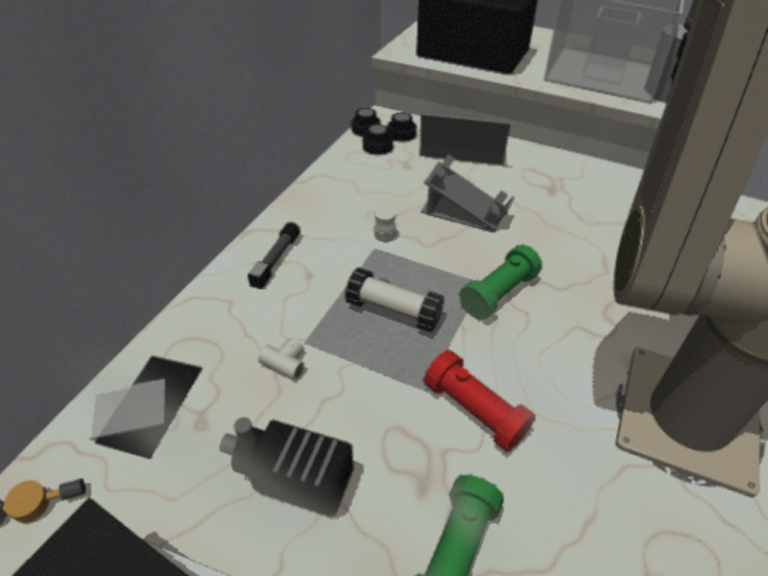

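The top view shows the white reactor at about (388,296)/1.5 on a grey mat, with the rack on the right at (568,305) and the pump on the left. No nipple is visible on the reactor, so I'll zoom in.

```bash
python3 - <<'E'
from h import *
np.set_printoptions(precision=2,suppress=True)
t=r.snapshot("top");s=r.snapshot("side")
a=cv2.resize(t["pixels"][160:235,235:285],None,fx=8,fy=8,interpolation=cv2.INTER_CUBIC)
b=cv2.resize(s["pixels"][170:227,222:302],None,fx=5,fy=5,interpolation=cv2.INTER_CUBIC)
b=cv2.copyMakeBorder(b,0,600-b.shape[0],0,0,cv2.BORDER_CONSTANT)
im=np.hstack([a,b]);im=cv2.convertScaleAbs(im,alpha=1.4)
cv2.imwrite("pics/z1.png",im[:,:,::-1])
WT,WS=cloud(t),cloud(s)
for n,W in(("t",WT),("s",WS)):
    q=W.reshape(-1,3);q=q[~np.isnan(q[:,0])]
    m=q[(abs(q[:,0]-541)<110)&(abs(q[:,1]+3)<60)]
    print(n,"counter",np.median(m[m[:,2]<12][:,2]))
    o=m[m[:,2]>12]
    print(o.min(0),o.max(0))
    # slices y,z of tube
    for x0 in range(455,630,12):
        k=o[abs(o[:,0]-x0)<6]
        # fit circle
        A=np.c_[2*k[:,1:],np.ones(len(k))];c=np.linalg.lstsq(A,(k[:,1:]**2).sum(1),rcond=None)[0]
        print(x0,len(k),k[:,1].min(),k[:,1].max(),k[:,2].max(),"c",c[:2],np.sqrt(c[2]+c[0]**2+c[1]**2))
    d=q[(abs(q[:,0]-525)<130)&(abs(q[:,1]+358)<75)&(q[:,2]>8)]
    for x0 in range(420,640,10):
        k=d[abs(d[:,0]-x0)<5]
        if len(k)>3:print("rack",x0,len(k),k[:,1].min(),k[:,1].max(),k[:,2].min(),np.median(k[:,2]),k[:,2].max())
E
```

```text
t counter 0.6322253959737834
[456.35 -43.01  13.83] [629.51  29.47  77.64]
455 70 -42.66539484645376 29.4182131694209 74.07161189609944 c [-6.85 42.55] 30.33021867239032
467 105 -42.76520814280751 29.474551523178615 76.73776189143926 c [-6.78 38.54] 34.459378269799984
479 99 -43.013951204001614 29.43124392896114 77.6368353258262 c [-6.66 38.81] 34.07842173800736
491 71 -31.34765426859599 17.796193808350115 66.78424100717861 c [-7.12 38.87] 23.28670584672131
503 76 -31.388729551558882 17.73726435372948 66.60920658563049 c [-6.39 39.25] 22.989732006941864
515 77 -31.72948964946575 17.684651329429805 66.28395151562455 c [-6.76 38.13] 23.68581270285175
527 77 -31.779688309084843 17.635839459964707 65.92789502408611 c [-7.06 38.37] 23.416355048877723
539 71 -32.061941542525666 17.589590352540167 64.18170923037236 c [-6.77 38.23] 23.85376091472711
551 73 -32.08367012058519 17.530770799051496 64.64018427129703 c [-7.37 38.28] 23.807291957673453
563 72 -34.881718981793604 17.488056338020694 66.27387309073042 c [-7.22 37.3 ] 24.39836267031854
575 91 -40.94120723083453 17.43341020872112 64.363
[... 5484 characters left out ...]
2.5779328206521 8.104042690841144 64.38374012178433 70.55790757785556
rack 560 77 -402.6222004107447 -312.1956781946263 8.075553973591372 68.46904549886952 75.42654134121807
rack 570 87 -404.825745695528 -312.10429511876106 8.023077278204118 73.00695017398947 114.82194434875927
rack 580 128 -404.2137821426584 -311.6025874200497 8.160139128872052 79.54759851069511 119.02664684212178
rack 590 175 -396.6344112158651 -309.0787619694369 8.08016948298831 66.32957749296135 122.86252005354997
rack 600 62 -386.29677828572477 -309.5908543375315 8.804976600085924 70.89861099291656 105.97723749722334
rack 610 51 -404.70850406230727 -311.0594340339508 8.338797570570296 90.45030423927847 93.94351216084384
```

View pics/z1.png

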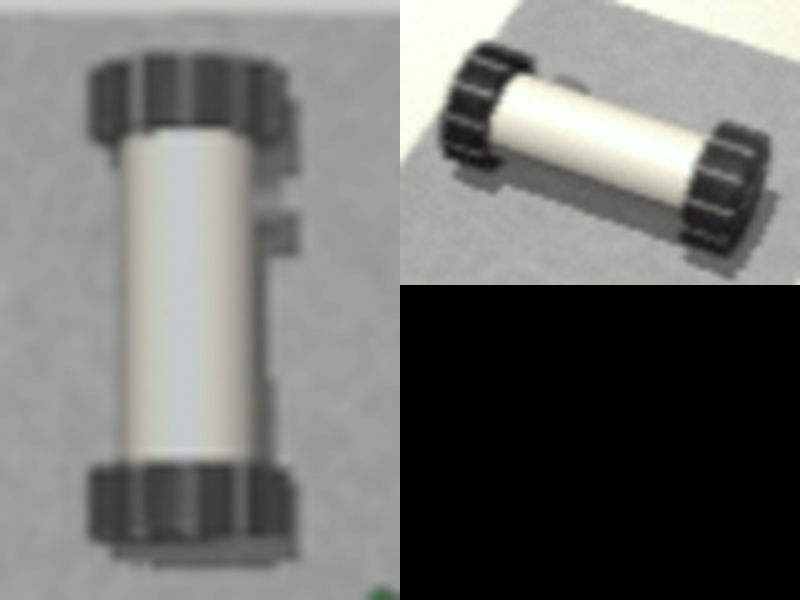

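```bash
cat >> h.py <<'E'
def goal(p,e,cur=None):
    """tool-axes shift (m) and rotvec (rad) from current pose to world pose"""
    s=r.sense() if cur is None else None
    p0,e0=(s["tool_pos"],s["tcp_rot"]) if cur is None else cur
    A=Ro.from_euler("xyz",e0,degrees=True);B=Ro.from_euler("xyz",e,degrees=True)
    print(np.round(np.r_[A.inv().apply(np.array(p)-p0)/1000,(A.inv()*B).as_rotvec()],4).tolist())
def nip(names=("top","side"),yc=-5,xm=577,x0=541):
    for n in names:
        p=r.snapshot(n);W=cloud(p);q=W.reshape(-1,3);c=p["pixels"].reshape(-1,3)
        m=(abs(q[:,0]-x0)<95)&(abs(q[:,1]-yc)<55)&(q[:,2]>4);k=q[m&(abs(q[:,0]-x0)<50)]
        tube=k[k[:,0]<xm-20];A=np.c_[2*tube[:,1:],np.ones(len(tube))]
        cc=np.linalg.lstsq(A,(tube[:,1:]**2).sum(1),rcond=None)[0][:2]
        k=k[abs(k[:,0]-xm)<14];d=k[:,1:]-cc;rad=np.hypot(*d.T);j=rad>28
        print(n,"c",cc,"ends",q[m][:,0].min(),q[m][:,0].max(),"nip n",j.sum(),"max r",rad.max())
        if j.any():
            print(" med",np.median(k[j],0),"ang from up (+ = toward -y)",np.degrees(np.arctan2(-np.median(d[j][:,0]),np.median(d[j][:,1]))))
            print(np.round(np.c_[k[j],rad[j]],0).astype(int).tolist()[:40])
E
python3 - <<'E'
from h import *
np.set_printoptions(precision=1,suppress=True)
nip()
goal([541,-5,150],[180,0,0])
E
```

```text
top c [-6.6 19.3] ends 446.17578201569347 635.3897556727414 nip n 204 max r 56.18830032479402
 med [576.7 -11.2  56. ] ang from up (+ = toward -y) 7.187380476944936
[[591, 9, 55, 38], [589, 6, 61, 44], [589, 3, 62, 43], [590, 0, 57, 38], [590, -3, 61, 41], [591, -6, 55, 35], [589, -8, 66, 46], [589, -11, 61, 42], [589, -14, 64, 45], [590, -17, 58, 40], [590, -20, 59, 42], [590, -23, 55, 39], [591, -26, 51, 38], [590, 17, 41, 32], [589, 14, 48, 36], [588, 12, 55, 40], [587, 9, 57, 40], [587, 6, 58, 41], [587, 3, 57, 38], [587, 0, 60, 41], [586, -3, 61, 42], [587, -6, 59, 39], [587, -9, 60, 41], [587, -11, 58, 39], [586, -14, 61, 43], [587, -17, 58, 40], [587, -20, 59, 42], [588, -23, 52, 36], [588, -26, 52, 38], [588, -29, 51, 39], [587, 17, 40, 32], [585, 14, 52, 39], [586, 12, 48, 34], [585, 9, 56, 40], [584, 6, 59, 41], [584, 3, 60, 42], [584, 0, 60, 41], [584, -3, 61, 42], [584, -6, 61, 42], [583, -8, 62, 43]]
side c [ 0.5 28.7] ends 446.37312031171416 635.9352291927843 nip n 152 max r 54.46643400102819
 med [576.5   7.4  58.8] ang from up (+ = toward -y) -12.918500748883561
[[584, -37, 48, 42], [581, -37, 48, 43], [578, -39, 48, 44], [591, -12, 62, 36], [589, -15, 61, 35], [585, -13, 64, 37], [585, -19, 59, 36], [584, -32, 48, 37], [581, -32, 49, 38], [578, -32, 50, 39], [577, -36, 47, 41], [574, -36, 49, 41], [590, -5, 65, 37], [589, -8, 63, 35], [585, -7, 65, 37], [584, -11, 62, 35], [581, -12, 62, 36], [579, -14, 61, 36], [577, -16, 60, 36], [576, -20, 57, 35], [577, -29, 50, 36], [574, -29, 50, 37], [573, -33, 47, 38], [570, -35, 47, 40], [588, -1, 65, 36], [585, -1, 66, 37], [584, -4, 64, 36], [582, -7, 63, 35], [579, -7, 64, 36], [577, -9, 63, 36], [573, -9, 65, 37], [572, -12, 62, 36], [569, -13, 63, 37], [567, -14, 63, 37], [566, -19, 59, 36], [571, -36, 41, 39], [590, 2, 63, 35], [588, 0, 63, 34], [585, -1, 63, 34], [582, -1, 64, 35]]
[0.5224, -0.4594, 0.0813, 0.0, 0.0, 0.2538]
```

```bash
python3 -m jog '[0.045,-0.04,0.005,0,0,0.022, 0.09,-0.08,0.01,0,0,0.044, 0.135,-0.12,0.015,0,0,0.066, 0.18,-0.16,0.02,0,0,0.088, 0.225,-0.2,0.03,0,0,0.11, 0.27,-0.24,0.04,0,0,0.13, 0.315,-0.28,0.05,0,0,0.154,0.36,-0.32,0.06,0,0,0.176]' 0.55
python3 - <<'E'
from h import *
goal([541,-5,120],[180,0,0])
E
```

```text
time: 2.0
tool_pos: [419.8, -179.0, 171.4]
tcp_rot: [180.0, -0.1, 4.4]
ft_force: [0.5, -0.6, 0.7]
finger_gap: 66.1
grip_force: 0.0
[0.1342, -0.1642, 0.0515, 0.0008, -0.0012, 0.0769]
```

```bash
python3 -m jog '[0.035,-0.041,0.01,0,0,0.019, 0.068,-0.082,0.02,0,0,0.038, 0.1,-0.123,0.035,0,0,0.058, 0.134,-0.164,0.05,0,0,0.077,0.134,-0.164,0.05,0,0,0.077,0.134,-0.164,0.05,0,0,0.077]'
python3 - <<'E'
from h import *
np.set_printoptions(precision=1,suppress=True)
p=r.snapshot("top");q=cloud(p);save(p,"t2.png",(200,120,300,260),4)
# reactor collars and finger points
f=q.reshape(-1,3);k=f[(abs(f[:,0]-541)<40)&(abs(f[:,1]+5)<70)&(f[:,2]>110)];print(k.min(0),k.max(0),len(k))
goal([541.5,-5,14],[180,0,0])
E
```

```text
time: 2.75
tool_pos: [539.4, -6.8, 121.2]
tcp_rot: [180.0, 0.0, 0.1]
ft_force: [-0.0, -0.4, 0.6]
finger_gap: 66.3
grip_force: 0.0
[501.  -74.9 140.4] [580.9  59.3 548.9] 3443
[0.002, -0.0024, 0.1076, 0.0004, -0.0001, 0.0007]
```

```bash
python3 -m jog '[0.001,-0.001,0.025,0,0,0, 0.002,-0.002,0.05,0,0,0, 0.002,-0.002,0.075,0,0,0, 0.002,-0.002,0.095,0,0,0, 0.002,-0.002,0.107,0,0,0,0.002,-0.002,0.107,0,0,0]'
python3 - <<'E'
from h import *
p=r.snapshot("side");save(p,"s2.png",(200,130,330,230),5)
E
```

```text
time: 3.55
tool_pos: [541.0, -5.4, 14.0]
tcp_rot: [-180.0, 0.1, -0.0]
ft_force: [0.4, -0.1, -0.8]
finger_gap: 66.0
grip_force: 0.0
```

View pics/s2.png

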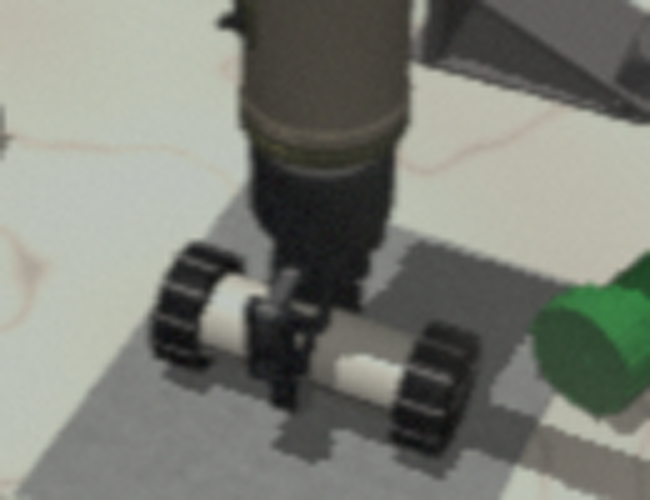

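The fingers straddle the tube at (290,340) in the crop, clear of both collars and the nipple. Next I close to a loose cage and roll towards +y.

```bash
python3 -m jog '[0,0,0,0,0,0,0,0,0,0,0,0,0,0,0,0,0,0]' 0.27
python3 -m jog '[0,-0.006,0,0,0,0, 0,-0.014,0,0,0,0, 0,-0.023,0,0,0,0, 0,-0.032,0,0,0,0, 0,-0.041,0,0,0,0, 0,-0.049,0,0,0,0,0,-0.055,0,0,0,0,0,-0.055,0,0,0,0]'
cat >> h.py <<'E'
from scipy.optimize import least_squares
def ang(yc,x0=541,zb={"top":.6,"side":2.8}):
    for n in("top","side"):
        p=r.snapshot(n);q=cloud(p).reshape(-1,3);col=p["pixels"].reshape(-1,3).astype(int)
        m=(abs(q[:,0]-x0)<100)&(abs(q[:,1]-yc)<50)&(q[:,2]>25)&(q[:,2]<90)
        o=q[m];t=o[(o[:,0]<x0-15)&(o[:,0]>x0-58)&(np.hypot(o[:,1]-yc,o[:,2]-38)<30)]
        f=least_squares(lambda c:np.hypot(t[:,1]-c[0],t[:,2]-c[1])-25,[yc,38],loss="soft_l1").x
        k=o[(o[:,0]>x0+22)&(o[:,0]<x0+52)];d=k[:,1:]-f;R=np.hypot(*d.T);j=(R>29.5)&(R<38)
        print(n,"c",f.round(1),"n",len(t),"ends",o[:,0].min().round(1),o[:,0].max().round(1),"nip",j.sum())
        if j.any():
            md=d[j].mean(0);print("  tip",k[j].mean(0).round(1),"angle toward -y from up",np.degrees(np.arctan2(-md[0],md[1])).round(1))
E
python3 - <<'E'
from h import *
ang(49)
p=r.snapshot("side");save(p,"s3.png",(200,130,330,250),5)
E
```

```text
time: 3.98
tool_pos: [542.0, -4.7, 14.8]
tcp_rot: [180.0, -0.0, 0.1]
ft_force: [-0.2, -0.2, -0.1]
finger_gap: 54.6
grip_force: 0.0
time: 4.97
tool_pos: [541.5, 50.8, 14.2]
tcp_rot: [-180.0, 0.0, 0.1]
ft_force: [-0.4, -0.5, 0.8]
finger_gap: 54.3
grip_force: 0.0
top c [49.  36.6] n 187 ends 456.6 533.5 nip 0
side c [51.  38.9] n 269 ends 456.1 629.9 nip 34
  tip [580.   52.9  71.8] angle toward -y from up -3.3
```

View pics/s3.png

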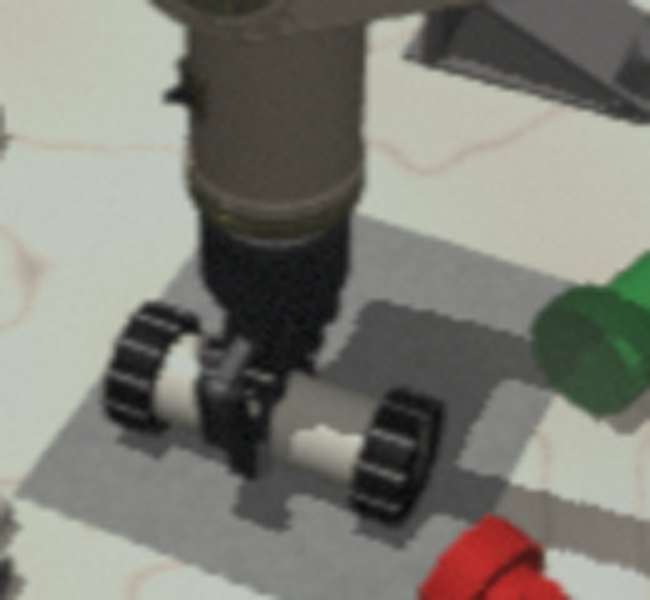

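The tube has rolled in the loose cage, but the gripper hides the nipple, so I back off for a clear look.

```bash
python3 -m jog '[0,0,0,0,0,0, 0,0,0,0,0,0, 0,0,-0.03,0,0,0, 0,0,-0.07,0,0,0, 0,0,-0.12,0,0,0, 0,0.06,-0.13,0,0,0, 0,0.12,-0.13,0,0,0, 0,0.18,-0.13,0,0,0]' 0.55
python3 -m jog '[0,0.05,0,0,0,0,0,0.05,0,0,0,0]'
python3 - <<'E'
from h import *
ang(49)
t=r.snapshot("top");s=r.snapshot("side")
a=cv2.resize(t["pixels"][160:235,212:262],None,fx=8,fy=8,interpolation=cv2.INTER_CUBIC)
b=cv2.resize(s["pixels"][180:240,215:295],None,fx=5,fy=5,interpolation=cv2.INTER_CUBIC)
b=cv2.copyMakeBorder(b,0,600-b.shape[0],0,0,cv2.BORDER_CONSTANT)
cv2.imwrite("pics/z3.png",cv2.convertScaleAbs(np.hstack([a,b]),alpha=1.4)[:,:,::-1])
E
```

```text
time: 6.12
tool_pos: [541.8, -131.5, 144.9]
tcp_rot: [180.0, -0.1, 0.1]
ft_force: [0.5, 0.2, -0.3]
finger_gap: 66.2
grip_force: 0.0
time: 6.38
tool_pos: [541.3, -183.4, 144.4]
tcp_rot: [179.9, -0.0, -0.2]
ft_force: [-0.6, 1.1, 0.0]
finger_gap: 66.1
grip_force: 0.0
top c [44.7 36.4] n 241 ends 456.5 629.9 nip 37
  tip [579.2  40.1  69.7] angle toward -y from up 7.9
side c [48.  38.7] n 272 ends 456.1 629.7 nip 39
  tip [578.5  45.3  71.8] angle toward -y from up 4.8
```

View pics/z3.png

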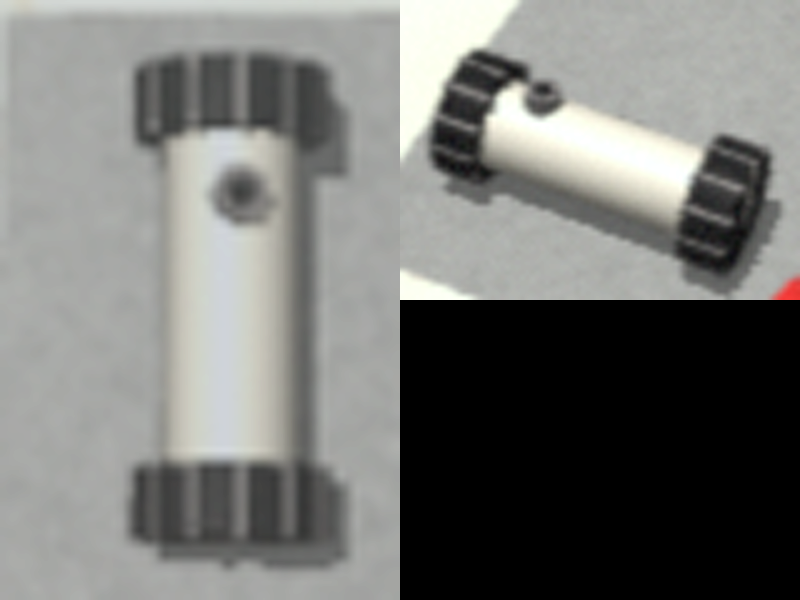

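The nipple is now on top at (242,190) in the crop, still leaning a few degrees towards -y. I'll go back down, check for drift and finish the roll.

```bash
python3 - <<'E'
from h import *
ang(47)
goal([542,48,14],[180,0,0])
E
python3 -m jog '[0,-0.06,0,0,0,0, 0,-0.12,0,0,0,0, 0,-0.18,0,0,0,0, 0,-0.231,0.02,0,0,0, 0,-0.231,0.05,0,0,0, 0,-0.231,0.08,0,0,0, 0,-0.231,0.11,0,0,0,0,-0.231,0.13,0,0,0]'
python3 -m jog '[0,0,0,0,0,0,0,0,0,0,0,0]'
python3 - <<'E'
from h import *
ang(47)
E
```

```text
top c [44.7 36.6] n 242 ends 456.6 630.2 nip 39
  tip [578.6  40.2  70.7] angle toward -y from up 7.7
side c [47.7 38.9] n 271 ends 456.0 630.9 nip 40
  tip [578.2  45.8  72.1] angle toward -y from up 3.3
[0.0007, -0.2264, 0.1303, -0.0003, 0.0001, 0.0025]
time: 7.68
tool_pos: [540.4, 52.6, 12.8]
tcp_rot: [-180.0, 0.1, 0.2]
ft_force: [1.8, -0.2, 0.5]
finger_gap: 66.1
grip_force: 0.0
time: 7.92
tool_pos: [542.1, 51.9, 15.3]
tcp_rot: [-180.0, -0.1, 0.1]
ft_force: [1.4, 0.3, 0.1]
finger_gap: 66.0
grip_force: 0.0
top c [44.7 36.4] n 198 ends 456.5 541.4 nip 0
side c [48.  39.1] n 275 ends 455.9 630.3 nip 20
  tip [582.4  47.5  72.2] angle toward -y from up 0.8
```

```bash
python3 -m jog '[0,0,0,0,0,0,0,0,0,0,0,0,0,0,0,0,0,0,0,0,0,0,0,0]' 0.21
python3 - <<'E'
from h import *
for i in range(2): ang(50)
p=[r.sense()["tool_pos"] for i in range(1)];print(p)
p=r.snapshot("side");save(p,"s4.png",(210,170,290,240),8)
E
```

```text
time: 8.52
tool_pos: [541.5, 51.2, 14.3]
tcp_rot: [180.0, 0.0, 0.0]
ft_force: [0.4, 0.1, -0.1]
finger_gap: 51.8
grip_force: 0.0
top c [48.8 36.4] n 190 ends 456.6 541.6 nip 0
side c [51.8 38.7] n 275 ends 455.8 630.0 nip 36
  tip [580.   53.5  72.5] angle toward -y from up -3.0
top c [49.  36.3] n 189 ends 456.4 541.6 nip 0
side c [52.  38.8] n 270 ends 455.8 630.8 nip 34
  tip [579.6  53.9  72.9] angle toward -y from up -3.2
[array([541.54768799,  51.28783906,  14.25549271])]
```

View pics/s4.png

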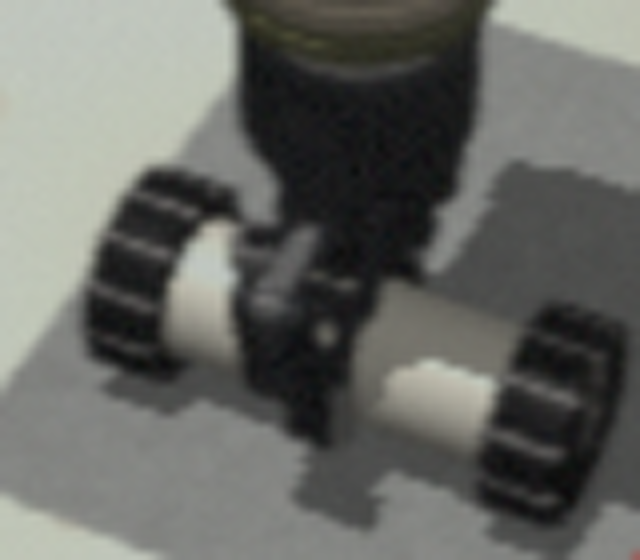

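Both cameras agree it moved 4.1 mm, about 6.5°, so the nipple is upright to within about 2°. Now I grip, and measure the rack more closely.

```bash
python3 -m jog '[0,0,0,0,0,0,0,0,0,0,0,0,0,0,0,0,0,0,0,0,0,0,0,0]' 0.0 40
python3 - <<'E'
from h import *
np.set_printoptions(precision=1,suppress=True)
ang(50)
c,s=np.cos(np.radians(24)),np.sin(np.radians(24))
for n,zb in(("top",.6),("side",2.6)):
    q=cloud(r.snapshot(n)).reshape(-1,3);q=q[(abs(q[:,0]-515)<125)&(abs(q[:,1]+360)<65)&(q[:,2]>10+zb)]-[0,0,zb]
    b=q[(q[:,0]>475)&(q[:,0]<560)&(abs(q[:,1]+360)<30)]
    A=np.c_[b[:,:2]-[506,-360],np.ones(len(b))]
    f=least_squares(lambda v:A@v-b[:,2],[.44,0,43],loss="soft_l1",f_scale=1).x
    print(n,"bed slope",np.degrees(np.arctan(f[0])),"cross",f[1],"x0 from bed",506-(f[2]-(100-52/c))/f[0])
    d=q-[506.5,-359,100];X=d[:,0]*c+d[:,2]*s;Z=-d[:,0]*s+d[:,2]*c;Y=q[:,1]
    for nm,lo,hi in(("hi",55,90),("low",-82,-55)):
        m=(X>lo)&(X<hi)&(Z>-45)&(Z<0)
        L=m&(Y>-359);Rr=m&(Y<-359)
        for k,t in((L,"left"),(Rr,"right")):
            if k.sum()>4:
                tt=k&(Z>np.percentile(Z[k],75));print(nm,t,k.sum(),"tip Y",np.median(Y[tt]),Y[k].min(),Y[k].max(),"Zmax",np.percentile(Z[k],97),"X",np.percentile(X[k],[5,95]))
    m=(X<-84)&(Z>-40);print("plate",m.sum(),X[m].min() if m.any() else 0,Y[m].min(),Y[m].max(),"Zmax",Z[m].max())
    e=(Z<-46)&(Z>-60)
    for lo in(-50,-10,30):
        k=e&(X>lo)&(X<lo+30);print("bed edges",lo,np.percentile(Y[k],[1,99]))
E
```

```text
time: 9.28
tool_pos: [541.6, 51.4, 14.4]
tcp_rot: [-180.0, 0.0, 0.0]
ft_force: [-2.0, 1.6, 5.3]
finger_gap: 48.7
grip_force: 41.2
top c [48.3 36.7] n 203 ends 456.6 554.7 nip 0
side c [51.5 38.8] n 269 ends 456.1 630.9 nip 34
  tip [579.9  52.6  72. ] angle toward -y from up -1.8
top bed slope 23.85612348474009 cross -0.004001457734911156 x0 from bed 507.8775648714784
hi left 104 tip Y -325.2144841416398 -358.87090901306595 -316.41102186923683 Zmax -14.657909762121225 X [63.  80.7]
hi right 102 tip Y -393.7796818835433 -402.5232026639019 -359.13528587599313 Zmax -16.31153680427704 X [64.7 81.7]
low left 87 tip Y -327.0560235395753 -358.78755409591 -319.95150156012284 Zmax -16.16967172204139 X [-80.6 -64.4]
low right 102 tip Y -397.4061954918806 -403.70297254250585 -359.8370658034691 Zmax -16.568653538239495 X [-81.2 -63.3]
plate 128 -96.98010092873437 -392.9302089168116 -333.229270201825 Zmax -4.600665945198045
bed edges -50 [-406.1 -318.8]
bed edges -10 [-405.3 -317.8]
bed edges 30 [-404.8 -316.5]
side bed slope 23.757573459366213 cross 0.01715220854796072 x0 from bed 506.0271390478099
low left 52 tip Y -324.4165465413808 -357.3985756461271 -317.0320604126879 Zmax -15.423048436403972 X [-80.4 -64.2]
low right 68 tip Y -394.3395686302211 -400.3495708205387 -365.7449566619445 Zmax -15.524050280106371 X [-80.  -63.4]
plate 56 -96.05377517094786 -392.4789871258928 -329.4367256906 Zmax -3.017016417073613
bed edges -50 [-406.2 -313. ]
bed edges -10 [-372.2 -311.8]
bed edges 30 [-316.4 -314.9]
```

```bash
cat >> h.py <<'E'
O=np.array([506.5,-358.8,100]);E=[180,-24,1.2]
def place(h,dx=0,cur=None,off=(1.6,0,-21.6)):
    R=Ro.from_euler("xyz",E,degrees=True)
    n=R.apply([0,0,-1]);t=O+n*h+R.apply([dx,0,0])-R.apply(off)
    print("tcp",t.round(1));goal(t,E,cur)
E
python3 -m jog '[0,0,-0.008,0,0,0,0,0,-0.03,0,0,0,0,0,-0.07,0,0,0,0,0,-0.12,0,0,0,0,0,-0.16,0,0,0,0,0,-0.16,0,0,0]'
python3 - <<'E'
from h import *
place(70,cur=(np.array([541.5,51.2,174.2]),[180,0,0]))
E
```

```text
time: 10.22
tool_pos: [544.1, 51.1, 178.3]
tcp_rot: [180.0, -0.4, 0.0]
ft_force: [0.8, 0.6, -4.0]
finger_gap: 48.6
grip_force: 42.9
tcp [ 485.4 -359.2  143.6]
[-0.0561, 0.4104, 0.0306, 0.0044, 0.4189, -0.0206]
```

```bash
python3 -m jog '[-0.005,0.04,0,0,0.05,-0.002, -0.012,0.09,0,0.001,0.1,-0.005, -0.02,0.14,0,0.0015,0.16,-0.008, -0.028,0.19,0,0.002,0.22,-0.011, -0.036,0.24,0,0.003,0.28,-0.014, -0.044,0.29,0,0.0035,0.34,-0.017, -0.05,0.34,0.005,0.004,0.39,-0.02, -0.056,0.38,0.015,0.0044,0.419,-0.0206]'
python3 -m jog '[0.012,0.03,0.014,0,0,0,0.0063,0.03,0.0137,0,0,0,0.0063,0.03,0.0137,0,0,0]'
python3 - <<'E'
from h import *
np.set_printoptions(precision=1,suppress=True)
place(70);print(r.sense()["tool_pos"],r.sense()["tcp_rot"])
p=r.snapshot("side");save(p,"s5.png",(260,60,360,160),6)
E
```

```text
time: 11.22
tool_pos: [483.9, -330.1, 156.6]
tcp_rot: [-179.9, -23.9, 1.1]
ft_force: [2.2, 0.4, -4.8]
finger_gap: 49.0
grip_force: 43.2
time: 11.6
tool_pos: [496.3, -357.1, 146.2]
tcp_rot: [-179.8, -23.8, 1.1]
ft_force: [0.4, 0.3, -4.7]
finger_gap: 48.9
grip_force: 43.5
tcp [ 485.4 -359.2  143.6]
[-0.0111, 0.0019, -0.002, -0.0037, 0.0034, -0.0012]
[ 496.3 -357.1  146.2] [-179.8  -23.8    1.1]
```

View pics/s5.png

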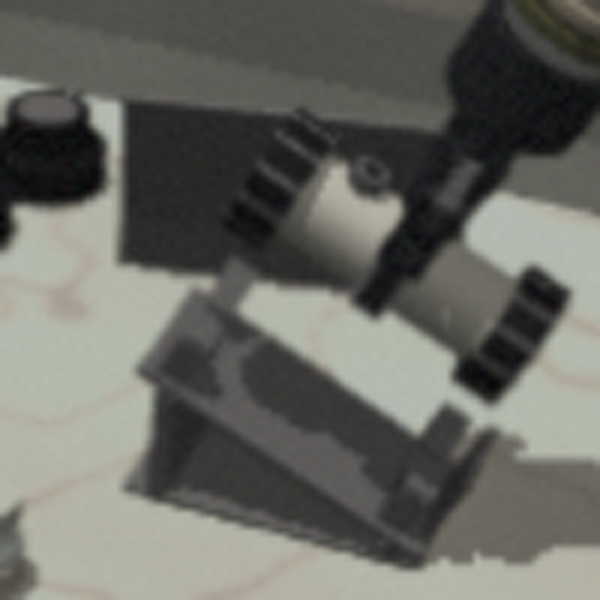

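The reactor hangs parallel over the rack with the nipple up at (370,175) in the crop. I'm about 11 mm too far up-slope, so I correct that and come down partway.

```bash
python3 -m jog '[-0.006,0.001,0.005,-0.002,0.002,0,-0.011,0.002,0.013,-0.003,0.003,0,-0.011,0.002,0.026,-0.003,0.003,0,-0.011,0.002,0.038,-0.003,0.003,0,-0.011,0.002,0.038,-0.003,0.003,0,-0.011,0.002,0.038,-0.003,0.003,0]'
python3 - <<'E'
from h import *
np.set_printoptions(precision=1,suppress=True)
print(r.sense()["tool_pos"]);place(0)
Rm=Ro.from_euler("xyz",[0,-24,1.2],degrees=True)
for n,zb in(("top",.6),("side",2.6)):
    p=r.snapshot(n)
    d=Rm.inv().apply(cloud(p).reshape(-1,3)-[0,0,zb]-O)
    c=p["pixels"].reshape(-1,3).astype(int)
    g=(abs(d[:,0])<130)&(abs(d[:,1])<60)&(d[:,2]>-3)&(d[:,2]<72)
    k=d[g&(abs(d[:,0])>25)]
    print(n,"X ends",np.percentile(k[:,0],[0.5,1,99,99.5]))
    for lo,hi in((-56,-25),(25,27+30)):
        t=k[(k[:,0]>lo)&(k[:,0]<hi)]
        if len(t)>10:
            f=least_squares(lambda v:np.hypot(t[:,1]-v[0],t[:,2]-v[1])-25,[0,30],loss="soft_l1").x;print(" axis y,z at",lo,hi,f,len(t))
            if lo>0:
                e=t[:,1:]-f;R=np.hypot(*e.T);j=(R>29.5)&(R<38);print("  nip",j.sum(),e[j].mean(0) if j.any() else "")
E
```

```text
time: 12.4
tool_pos: [503.5, -360.4, 110.2]
tcp_rot: [179.8, -24.2, 1.3]
ft_force: [-0.8, -0.7, -4.7]
finger_gap: 48.8
grip_force: 43.5
[ 503.5 -360.4  110.2]
tcp [ 513.8 -358.6   79.6]
[-0.0031, -0.0016, 0.0321, 0.0025, -0.0031, 0.0009]
top X ends [-84.7 -83.1  87.8  87.9]
 axis y,z at -56 -25 [-4.1 32.3] 78
 axis y,z at 25 57 [-4.2 33.5] 216
  nip 43 [ 0.4 32.2]
side X ends [-84.3 -83.8  87.1  88. ]
 axis y,z at -56 -25 [-2.9 32.5] 151
 axis y,z at 25 57 [-2.4 35.2] 172
  nip 22 [ 3.6 30.3]
```

Both cameras agree on the remaining corrections (about 2 mm down-slope, 1.6 mm in y). I apply them and creep down.

```bash
python3 -m jog '[-0.001,-0.0016,0.007,0.001,-0.001,0,-0.002,-0.0016,0.015,0.001,-0.002,0,-0.002,-0.0016,0.022,0.001,-0.002,0,-0.002,-0.0016,0.027,0.001,-0.002,0,-0.002,-0.0016,0.027,0.001,-0.002,0,-0.002,-0.0016,0.027,0.001,-0.002,0]'
python3 - <<'E'
from h import *
for i in range(1): print(r.sense()["ft_force"]);place(0)
E
python3 -m jog '[0,0,0.001,0,0,0,0,0,0.002,0,0,0,0,0,0.002,0,0,0]'
```

```text
time: 13.25
tool_pos: [512.6, -358.8, 84.8]
tcp_rot: [179.9, -24.1, 1.2]
ft_force: [0.7, -0.2, -5.2]
finger_gap: 48.8
grip_force: 43.6
[ 0.73024507 -0.19927734 -5.22058311]
tcp [ 513.8 -358.6   79.6]
[-0.001, -0.0001, 0.0053, 0.0018, -0.0013, 0.0007]
time: 13.62
tool_pos: [513.3, -358.6, 82.8]
tcp_rot: [179.9, -24.1, 1.2]
ft_force: [-0.7, -0.7, -4.0]
finger_gap: 48.8
grip_force: 43.6
```

```bash
python3 -m jog '[0,0,0.001,0,0,0,0,0,0.001,0,0,0,0,0,0.001,0,0,0]'
python3 -m jog '[0,0,0.001,0,0,0,0,0,0.001,0,0,0,0,0,0.001,0,0,0]'
python3 -m jog '[0,0,0.0007,0,0,0,0,0,0.0007,0,0,0,0,0,0.0007,0,0,0]'
```

```text
time: 14.0
tool_pos: [513.8, -358.6, 82.0]
tcp_rot: [179.9, -24.1, 1.2]
ft_force: [0.4, -0.2, -5.2]
finger_gap: 49.1
grip_force: 43.6
time: 14.38
tool_pos: [514.3, -359.0, 81.3]
tcp_rot: [179.8, -24.1, 1.3]
ft_force: [0.8, -1.0, -3.3]
finger_gap: 48.6
grip_force: 43.8
time: 14.75
tool_pos: [514.6, -359.3, 81.0]
tcp_rot: [179.8, -24.1, 1.3]
ft_force: [-5.1, -3.0, 1.7]
finger_gap: 49.1
grip_force: 44.4
```

```bash
python3 -m jog '[0,0,0.0005,0,0,0,0,0,0.0007,0,0,0]'
python3 -m jog '[0,0,0,0,0,0,0,0,0,0,0,0,0,0,0,0,0,0,0,0,0,0,0,0]' 0.2 20
python3 -m jog '[0,0,0,0,0,0,0,0,0,0,0,0,0,0,0,0,0,0]' 0.6
python3 - <<'E'
from h import *
p=r.snapshot("side");save(p,"s6.png",(260,60,360,160),6)
E
```

```text
time: 15.0
tool_pos: [514.9, -359.6, 80.8]
tcp_rot: [179.8, -24.1, 1.3]
ft_force: [-7.0, -2.9, 5.9]
finger_gap: 48.9
grip_force: 44.7
time: 15.5
tool_pos: [515.1, -359.4, 80.4]
tcp_rot: [179.8, -24.1, 1.2]
ft_force: [-1.1, -4.9, 0.3]
finger_gap: 51.2
grip_force: 2.6
time: 15.88
tool_pos: [514.7, -358.1, 79.5]
tcp_rot: [179.9, -24.1, 1.3]
ft_force: [-0.2, 0.2, 0.4]
finger_gap: 68.4
grip_force: 0.0
```

View pics/s6.png

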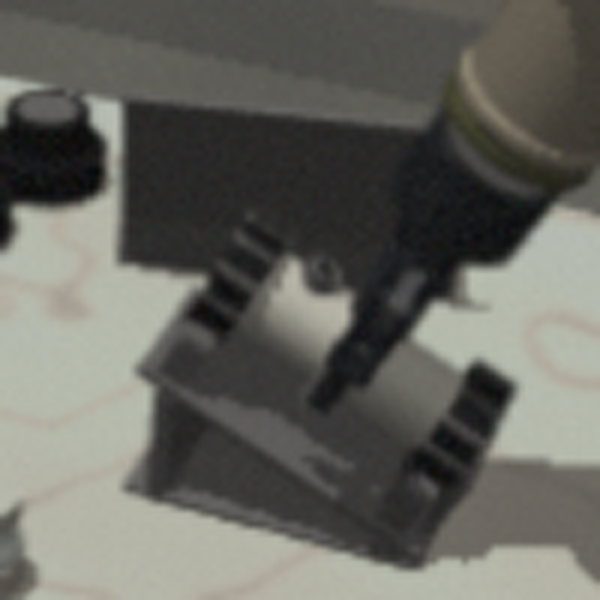

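The collars sit in the saddles, the nipple is up at (325,275), and the fingers are open. I retreat along the tool axis and check.

```bash
python3 -m jog '[0,0,-0.01,0,0,0,0,0,-0.03,0,0,0,0,0,-0.06,0,0,0,0,0,-0.1,0,0,0,0,0,-0.15,0,0,0,-0.05,0,-0.17,0,0,0,-0.1,0,-0.18,0,0,0,-0.14,0,-0.18,0,0,0]'
python3 -m jog '[-0.03,0.05,0,0,0,0,-0.03,0.1,0,0,0,0,-0.03,0.15,0,0,0,0,-0.03,0.15,0,0,0,0]'
python3 - <<'E'
from h import *
np.set_printoptions(precision=1,suppress=True)
Rm=Ro.from_euler("xyz",[0,-24,1.2],degrees=True);T=[]
for n,zb in(("top",.6),("side",2.6)):
    p=r.snapshot(n);W=cloud(p)
    d=Rm.inv().apply(W.reshape(-1,3)-[0,0,zb]-O)
    k=d[(abs(d[:,0])<100)&(abs(d[:,1])<50)&(d[:,2]>-5)&(d[:,2]<50)]
    print(n,"X ends",np.percentile(k[:,0],[0,1,99,100]))
    for lo,hi in((-56,-5),(22,52)):
        t=k[(k[:,0]>lo)&(k[:,0]<hi)]
        f=least_squares(lambda v:np.hypot(t[:,1]-v[0],t[:,2]-v[1])-25,[0,0],loss="soft_l1").x;print(" axis y,z",lo,hi,f,len(t))
    e=t[:,1:]-f;R=np.hypot(*e.T);j=(R>29.5)&(R<38);print("  nip",j.sum(),e[j].mean(0) if j.any() else "")
    for nm in("jar","tee","refractometer"):
        for o in r.outline_of(p,nm)[:1]: print(" ",nm,np.nanmedian(W[o["region"]],0))
    T.append(p)
a=cv2.resize(T[0]["pixels"][155:245,350:415],None,fx=6,fy=6,interpolation=cv2.INTER_CUBIC)
b=cv2.resize(T[1]["pixels"][80:170,275:340],None,fx=6,fy=6,interpolation=cv2.INTER_CUBIC)
cv2.imwrite("pics/z7.png",cv2.convertScaleAbs(np.hstack([a,b]),alpha=1.4)[:,:,::-1])
E
```

```text
time: 16.92
tool_pos: [312.0, -363.1, 188.2]
tcp_rot: [179.7, -24.1, 1.3]
ft_force: [-0.2, -0.8, -0.2]
finger_gap: 68.1
grip_force: 0.0
time: 17.42
tool_pos: [288.4, -515.5, 174.0]
tcp_rot: [180.0, -24.0, 1.1]
ft_force: [-0.5, 0.7, 0.6]
finger_gap: 68.4
grip_force: 0.0
top X ends [-88.2 -84.9  85.4  86.4]
 axis y,z -56 -5 [-4.  -0.7] 305
 axis y,z 22 52 [-4.   0.4] 188
  nip 39 [-1.1 32.7]
  jar [ 649.3 -199.6   60.4]
  tee [657.6 189.4  30. ]
  refractometer [822.  -32.1  31.2]
side X ends [-93.6 -84.7  85.4  87.5]
 axis y,z -56 -5 [-3.2  0.5] 217
 axis y,z 22 52 [-3.9  3.4] 139
  nip 16 [ 5.8 27.6]
  jar [ 649.8 -187.8   41.9]
  tee [654.1 200.4  31.7]
  refractometer [818.1  -8.   31.9]
```

View pics/z7.png

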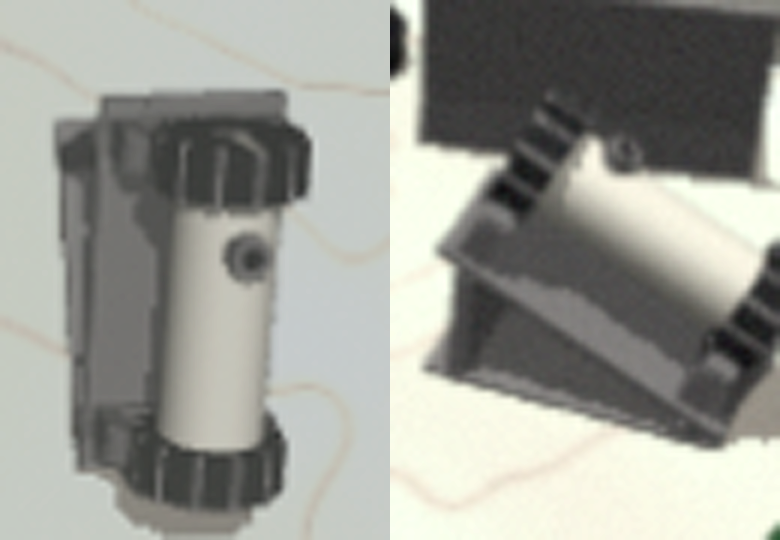

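The reactor is seated: axis height within 1 mm of the rack frame in the top view, ends at ±85.5 mm, and nipple at the high end about 2° off top. The jar, tee and refractometer read within a few mm of where they were.

```bash
python3 -c "
from bench import r
print(r.hand_in())"
```

```text
the job is handed in; nothing more can be done
None
```

I rolled the reactor until its nipple pointed up, laid it in the rack with both collars in the saddles and the nipple uppermost at the high end (about 2° off in the last pictures), let go, and handed in at about 18 s; the verdict was not shown.

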